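# Roll the stamp roller into its V-cradle

### The job

Roll the wooden stamp roller along the bench by pushing its side with the fingertips, up the ramp of the bare aluminium V-cradle, until it drops into the V and lies there at rest along the groove with both ends of its wood sticking out past the cradle. Let it turn as it goes: do not grip, lift or drag it. Leave the grey bin, the stamp block and the glue bottle where they are.

Things in the scene. Friction and masses are not known exactly. Their poses are not given: they have to be found in the camera images.
- roller_center (a point): centre of the roller: smooth waxed wooden bar, 50 mm diameter, 160 mm long plus an 8 mm steel axle stub at each end, about 0.24 kg, with flat black rubber motifs; slippery, when pushed it rolls square to its own axis and coasts 20 mm. y axis runs along the bar; x and z turn as it rolls (z starts up). Height 25 mm on the bench, 37 mm on the ramp's crest. Starts within 0.15 rad of parallel to the groove, up to 12 mm off its middle
- cradle: bare aluminium V-cradle fixed to the bench, 100 mm long along y (its groove). Origin on the bench under the V's bottom line, midway along it. x points across the groove, from ramp to back stop: the way to roll. Profile along x, mm: ramp from the bench at -62 to a crest 12 high at -17; V down to 2 high at 0, up to 21 high at 32 (sides 30 degrees); back stop 45 high, 32 to 48
- cradle_seat (a point): where the centre of the bar lies when it is seated in the V, midway along the groove: 31 mm above the bench, over the V's bottom line; axes as the cradle's
- bin: grey open plastic bin, 130 x 190 x 85 mm high, origin at the centre of its underside; bystander
- stamp: cork-coloured chipboard stamp block, 85 x 85 x 22 mm, with black rubber shapes on top, origin at the centre of its underside; bystander
- glue: upright yellow glue bottle with black cap, 40 mm in diameter, 100 mm high, origin at the centre of its underside; bystander
There are look-alikes about, which are no part of the job. Of the things that look like the part that bears roller_center, the largest one is meant.

How it is judged:
On the way:
1. the bar has rolled well over a quarter turn (its own z axis more than 2 rad from upright) (angle between roller_center's own z axis and vertical above 2 rad), for 0.02 s.
At the end, for the whole second after the job is handed in: the bar is seated in the V: centre within 5 mm of the V's line, 27 to 34 mm above the bench, axis within 0.08 rad of the groove, centre within 30 mm of the cradle's middle so that both wooden ends stick out, at rest; bystanders within 20 mm of their starts (x of roller_center in the frame of cradle between -0.005 and 0.005 m and y of roller_center in the frame of cradle between -0.03 and 0.03 m and z of roller_center in the frame of cradle between 0.027 and 0.034 m and angle between the y axis of roller_center and the y axis of cradle, either way round below 0.08 rad and distance of each of bin, stamp, glue from where it was at the start of the episode below 0.02 m and linear speed of roller below 0.02 m/s); the robot touches nothing.
It fails at once if the bar is lifted (centre more than 43 mm above the bench; rolling over the crest takes it to 37 mm) (height (world z) of roller_center above 0.043 m).
It fails at once if the bin, the stamp block or the glue bottle is moved more than 20 mm (distance of any of bin, stamp, glue from where it was at the start of the episode above 0.02 m).
It fails at once if the glue bottle is tipped over (angle between glue's own z axis and vertical above 0.5 rad).
It also fails if it takes over 40 s, if anything falls off the work surface, if the arm or the gripper's body presses on something with over 40 N, if the wrist force passes 120 N, or if a joint passes its speed limit or range.

### The arm

A 7-joint arm with a two-finger parallel gripper is mounted at the origin on the work surface. World frame = base frame: x ahead of the robot, y to its left, z up, the work surface at z = 0. Lengths are in m, angles in rad, forces in N, time in s.
With the tool pointing down it reaches from about 0.4 to 0.85 m from the base axis. Payload 4.4 kg.
Tool frame: the origin (TCP) lies on the centre line of the jaws, within the pads' length; the fingertips stand 25 mm ahead of it and the grasp point (between the pads) lies 6 mm ahead of it; y points along the fingers, z is the direction in which the jaws open and shut, and the axes are right-handed (so a half turn about y gives the same grasp; the last joint's range is limited). The gripper opens to 94 mm and grips with 3 to 60 N. Pads are 16 mm wide; open, the fingers measure 119 mm over their backs; the gripper's body (75 mm by 177 mm) begins 78 mm behind the grasp point.
Start: joints at [-1.321, 0.628, 0.038, 1.517, -0.027, 0.996, -0.02], TCP at [0.202, 0.618, 0.23] pointing down, gripper open.
Joint ranges: [-3.06, 3.06], [-0.37, 2.12], [-1.25, 1.32], [0.18, 2.47], [-1.1, 4.24], [0.23, 1.98], [-2.94, 2.94]. Speed limits (rad/s): [2.57, 2.57, 3.14, 3.14, 3.14, 3.14, 3.14].

### API

Orientations are given as a rotation vector (axis times angle).
In Python, from rig import arm gives the robot as it stands. The module is installed in compiled form; this text tells all that it offers.
- The arm moves only by the tool jog_arm, never from a script. Its argument "commands" is a list that holds one entry, the list of rows, each a list of 4 numbers: the shift along the tool's x, y, z in cm, then the turn about the tool's y in degrees. A call has exactly 8 rows; each row is the pose to reach, as a shift and turn from the pose measured when the call began, along the tool's axes at that moment; what a row does not reach only later rows make up. A row lasts 1/10 s, in which the tool goes at most 50 mm and 8.59 degrees, less where a joint would pass 70% of its speed; a pose out of reach is approached as far as the arm can. A call with a gripper value outside its range is refused whole. "fingers" is the closure, from 0 (fully open) to 1 (shut), set as the call begins (left out, the last holds). The fingers move at their own pace and stop on an object; the grip force is fixed at half the most. Time passes only in rows, so rows that repeat a pose let the fingers close, or fill a call up. It gives the time, the measured TCP pose, the force and the opening at its end, in the units of the state.
- arm.observe(): the state, without advancing time (a new reading comes with each control period).
- arm.grab_frame(name): name is "scene" or "top" or "wrist"; returns the picture (480x640x3 uint8, blue, green, red); there is no depth.
- arm.get_calibration(name): a dict with "vertical_fov" (degrees; the focal length in pixels is half the picture's height over the tangent of half this angle, whatever the lens; pixels are square), "cx", "cy" (the principal point, pixels), "rvec" (rotation vector, rad) and "tvec" (3), from world to camera coordinates, as OpenCV has them; the wrist camera has in their place "mount" (4x4, takes a point from camera to tool coordinates, whose origin is the TCP and whose axes are the tool frame's). Camera axes: x right, y down, z forward; pixel columns grow to the right and rows downward; lengths in m; the calibration is good to about 2 mm. A picture is of the moment at which its call begins: read the wrist's pose just before it. get_calibration takes no time and is no camera call.
- arm.finish_job(): hands the job in, once; it reports no verdict.
The state is a dict: "time": time; "joint_positions": joint angles; "joint_vel": joint speeds; "joint_efforts": joint torques, N m; "tcp_pos": TCP position; "tool_rot": TCP orientation; "force": force on the tool from outside, world axes, zero at the start; "ft_torque": the same for the moment, N m; "grip_width": opening from 0.0 (shut) to 1.0 (fully open).
Only numpy, scipy, OpenCV 4.12 (cv2) and the standard library are available. Lean on these libraries where they do the work, as an engineer would, in place of code of your own. Each camera call takes 0.05 s, during which the arm holds its last target. There are 200 camera calls.

## Working session

There is one attempt and no reset: what is moved stays moved. The work goes in short steps, Python scripts to look and compute and a tool call to move; the robot and the scene stay as the last step left them, time stands still between calls to the robot, and variables do not carry over. Pictures are saved under pics/ and viewed, about 8 in all and at most 12, crops included, and the job is handed in when it is done.

Besides the shell and the picture viewer there is one more tool, called after "Request:" as name(argument=value, ...) on one line, values as JSON. jog_arm: Moves the arm, as the interface text tells. Its arguments: {"type":"object","properties":{"commands":{"type":"array","items":{"type":"array","items":{"type":"array","items":{"type":"number"}}}},"fingers":{"type":"number"}},"required":["commands"]}

```bash
mkdir -p pics; cat > h.py <<'E'
import numpy as np, cv2
from scipy.spatial.transform import Rotation as R
from rig import arm
def cam(name, st=None):
    c=arm.get_calibration(name); f=240/np.tan(np.radians(c["vertical_fov"])/2)
    if name=="wrist":
        M=np.array(c["mount"]); Rt=R.from_rotvec(st["tool_rot"]).as_matrix()
        Rc=Rt@M[:3,:3]; o=Rt@M[:3,3]+np.array(st["tcp_pos"])
    else:
        Rw=R.from_rotvec(np.ravel(c["rvec"])).as_matrix(); Rc=Rw.T; o=-Rc@np.ravel(c["tvec"])
    return f,c["cx"],c["cy"],Rc,o
def ray(C,px,z):
    f,cx,cy,Rc,o=C; p=np.atleast_2d(px).astype(float)
    d=np.c_[(p[:,0]-cx)/f,(p[:,1]-cy)/f,np.ones(len(p))]@Rc.T
    return o+d*((z-o[2])/d[:,2])[:,None]
def proj(C,P):
    f,cx,cy,Rc,o=C; q=(np.atleast_2d(P)-o)@Rc
    return np.c_[f*q[:,0]/q[:,2]+cx,f*q[:,1]/q[:,2]+cy]
E
python3 - <<'E'
from h import *
s=arm.observe(); print({k:np.round(v,3) for k,v in s.items()}); print(R.from_rotvec(s["tool_rot"]).as_matrix().round(3))
for n in("scene","top","wrist"):
    st=arm.observe();cv2.imwrite(f"pics/{n}0.png",arm.grab_frame(n)); print(n,arm.get_calibration(n))
    C=cam(n,st); print(C[4].round(3), C[3][:,2].round(3))
E
```

```text
{'time': np.float64(0.0), 'joint_positions': array([-1.321,  0.629,  0.038,  1.518, -0.027,  0.996, -0.02 ]), 'joint_vel': array([ 0.   ,  0.   , -0.   ,  0.   , -0.001,  0.   , -0.   ]), 'joint_efforts': array([-0.0000e+00, -5.4973e+01,  1.1440e+00, -1.8663e+01, -5.2000e-02,
        2.4000e-02,  0.0000e+00]), 'tcp_pos': array([0.202, 0.617, 0.23 ]), 'tool_rot': array([-1.558,  0.248, -0.248]), 'force': array([-0.175,  0.787,  0.634]), 'ft_torque': array([ 0.014, -0.037,  0.028]), 'grip_width': np.float64(1.0)}
[[ 0.951 -0.001  0.311]
 [-0.311 -0.002  0.951]
 [ 0.    -1.    -0.002]]
scene {'vertical_fov': 51.73381690493228, 'cx': 314.82361947918497, 'cy': 244.6041530381339, 'rvec': array([ 1.64641953,  2.07771952, -0.72861204]), 'tvec': array([ 0.11669795, -0.34826052,  1.34572018])}
[1.095 0.158 0.85 ] [-0.594 -0.156 -0.789]
top {'vertical_fov': 48.54482834664709, 'cx': 321.6581792451495, 'cy': 240.89945539028182, 'rvec': array([ 2.07273264, -2.14177022,  0.23290225]), 'tvec': array([0.02404203, 0.51264671, 1.00447219])}
[0.284 0.014 1.092] [ 0.216 -0.006 -0.976]
wrist {'vertical_fov': 68.86549504649165, 'cx': 322.423078532211, 'cy': 239.41599065043312, 'mount': array([[ 3.83606368e-04,  9.66429871e-01,  2.56930258e-01,
        -7.45995223e-02],
       [ 4.56694870e-04, -2.56930420e-01,  9.66429796e-01,
        -1.54748258e-01],
       [ 9.99999822e-01, -2.53389893e-04, -5.39923709e-04,
        -1.07107477e-04],
       [ 0.00000000e+00,  0.00000000e+00,  0.00000000e+00,
         1.00000000e+00]])}
[0.131 0.641 0.384] [ 0.244 -0.082 -0.966]
```

View pics/top0.png

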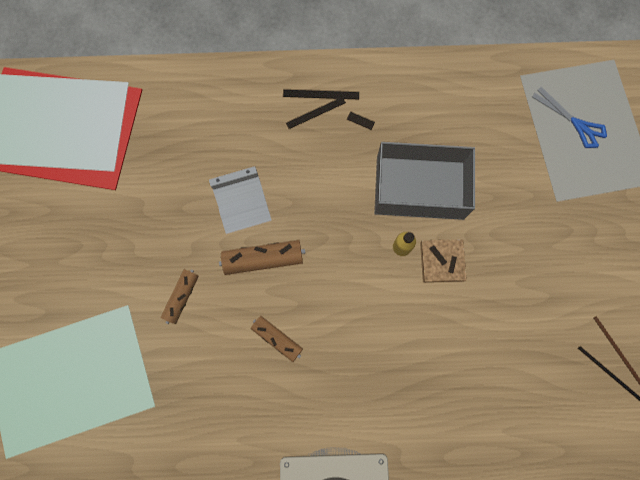

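View pics/scene0.png

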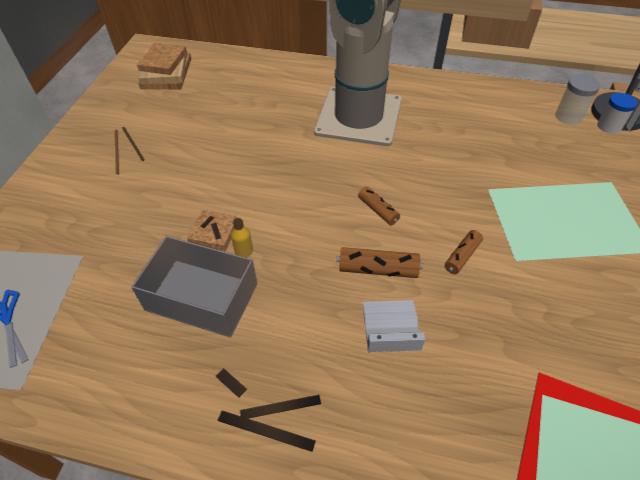

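```bash
python3 - <<'E'
from h import *
t=cv2.imread("pics/top0.png")[150:300,150:320]; s=cv2.imread("pics/scene0.png")[230:365,320:450]
a=cv2.resize(t,(800,706),interpolation=cv2.INTER_CUBIC)[:600]
cv2.imwrite("pics/a.png",cv2.resize(t[:135],None,fx=4.4,fy=4.4,interpolation=cv2.INTER_CUBIC)); cv2.imwrite("pics/b.png",cv2.resize(s,None,fx=4.4,fy=4.4,interpolation=cv2.INTER_CUBIC))
for n in("top","scene"):
    im=cv2.imread(f"pics/{n}0.png");C=cam(n)
    print(n,"tcp",proj(C,arm.observe()["tcp_pos"]).round(),"base",proj(C,[0,0,0]).round())
    hsv=cv2.cvtColor(im,cv2.COLOR_BGR2HSV)
    x0,y0,x1,y1=(205,225,312,285) if n=="top" else (330,238,430,285)
    m=((hsv[...,1]>125)&(hsv[...,2]<165)).astype(np.uint8)*255
    k=np.zeros_like(m);k[y0:y1,x0:x1]=m[y0:y1,x0:x1]
    k=cv2.morphologyEx(k,cv2.MORPH_CLOSE,np.ones((9,9)))
    k=cv2.morphologyEx(k,cv2.MORPH_OPEN,np.ones((5,5)))
    cn=max(cv2.findContours(k,0,2)[0],key=cv2.contourArea); r=cv2.minAreaRect(cn)
    print("roller",r); b=cv2.boxPoints(r);print(b.round(1).tolist(), ray(C,b,0.025).round(3).tolist(),ray(C,[r[0]],0.025).round(3))
    x0,y0,x1,y1=(200,160,280,240) if n=="top" else (355,295,430,358)
    g=((hsv[...,1]<50)&(hsv[...,2]>90)).astype(np.uint8)*255
    k=np.zeros_like(g);k[y0:y1,x0:x1]=g[y0:y1,x0:x1];k=cv2.morphologyEx(k,cv2.MORPH_CLOSE,np.ones((7,7)))
    cn=max(cv2.findContours(k,0,2)[0],key=cv2.contourArea);print("cradle",cv2.minAreaRect(cn),cv2.approxPolyDP(cn,3,True)[:,0].tolist())
E
```

```text
top tcp [[-68. 427.]] base [[334. 513.]]
roller ((261.06201171875, 256.9162902832031), (23.548765182495117, 79.65332794189453), 81.52884674072266)
[[219.89999389648438, 251.10000610351562], [298.70001220703125, 239.39999389648438], [302.20001220703125, 262.70001220703125], [223.39999389648438, 274.3999938964844]] [[0.505, 0.216, 0.025], [0.525, 0.054, 0.025], [0.476, 0.048, 0.025], [0.457, 0.208, 0.025]] [[0.491 0.132 0.025]]
cradle ((239.7768096923828, 199.6217041015625), (57.24380111694336, 49.00524139404297), 73.49563598632812) [[254, 166], [209, 179], [226, 233], [271, 219]]
scene tcp [[663. 126.]] base [[358. 117.]]
roller ((379.4921569824219, 262.08819580078125), (80.81468963623047, 25.012487411499023), 5.079607963562012)
[[338.1000061035156, 271.0], [340.3999938964844, 246.10000610351562], [420.79998779296875, 253.1999969482422], [418.6000061035156, 278.1000061035156]] [[0.529, 0.056, 0.025], [0.466, 0.048, 0.025], [0.447, 0.214, 0.025], [0.51, 0.217, 0.025]] [[0.489 0.134 0.025]]
cradle ((393.63311767578125, 325.4955749511719), (50.2720832824707, 60.00001525878906), 88.09085083007812) [[412, 300], [363, 302], [369, 351], [421, 348], [424, 336], [417, 328]]
```

View pics/a.png

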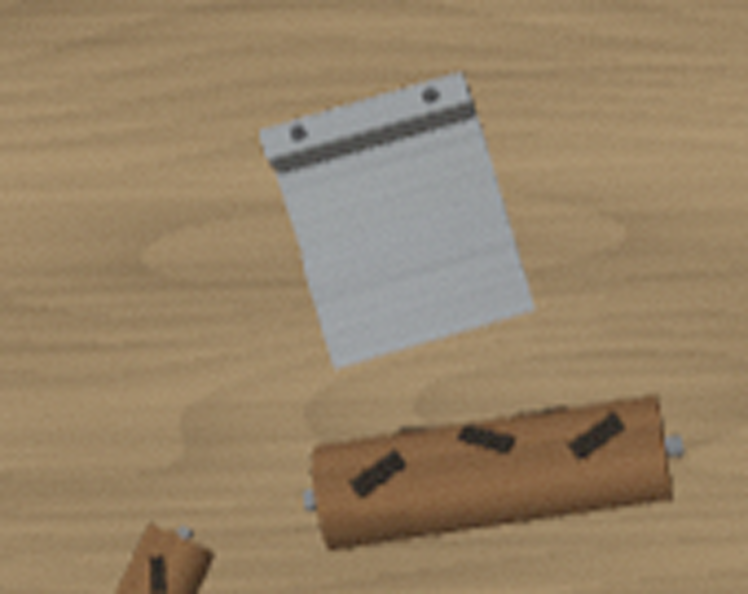

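View pics/b.png

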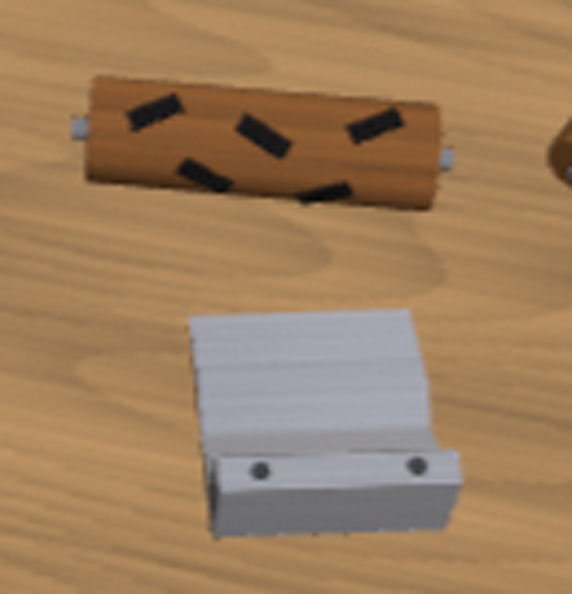

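```bash
cat >> h.py <<'E'
def frame(F,B):
    # F: front edge pts (left,right) world; B: back top edge pts
    y=(F[0]-F[1])+(B[0]-B[1]); y=y[:2]/np.linalg.norm(y[:2]); x=np.array([y[1],-y[0]])
    return x,y
E
python3 - <<'E'
from h import *
T=cam("top");S=cam("scene")
F=ray(T,[[225.7,233.4],[271.4,220]],0);B=ray(T,[[209.5,179.5],[255.5,166.4]],.045)
Fs=ray(S,[[413,300.5],[363.2,302]],0)
print("F",F.round(4),Fs.round(4),"B",B.round(4))
for f in(F,Fs):
    x,y=frame(f,B); print("x",x,"ang",np.degrees(np.arctan2(x[1],x[0])),"len",np.linalg.norm(f[0]-f[1]))
    print("origin F",f.mean(0)[:2]+.062*x,"from B",B.mean(0)[:2]-.048*x, "depth",(B.mean(0)-f.mean(0))[:2]@x)
for C,p in((T,[[220.2,263.6],[303.4,251.4]]),(S,[[421.6,266.4],[338.2,258.9]])):
    q=ray(C,p,.025);d=(q[0]-q[1]);print("roller",q.mean(0).round(4),"axis ang of normal",np.degrees(np.arctan2(d[1],d[0]))-90,np.linalg.norm(d))
E
```

```text
F [[0.5484 0.2085 0.    ]
 [0.5744 0.1119 0.    ]] [[0.5489 0.2133 0.    ]
 [0.5745 0.1174 0.    ]] B [[0.6531 0.2346 0.045 ]
 [0.6786 0.1394 0.045 ]]
x [0.96580791 0.2592587 ] ang 15.026080682912145 len 0.10006233209075738
origin F [0.62125677 0.17624058] from B [0.61951649 0.17458804] depth 0.10789078998356981
x [0.96602802 0.25843734] ang 14.97735937564392 len 0.09928459117052747
origin F [0.62158968 0.18135963] from B [0.61950593 0.17462747] depth 0.10624719422519303
roller [0.4894 0.1299 0.025 ] axis ang of normal 6.630868915384184 0.17088703861482102
roller [0.4899 0.1348 0.025 ] axis ang of normal 6.468713160825885 0.1701455791901673
```

Request:
jog_arm(commands=[[[4, 0, -4, -3], [8, 0, -8, -6], [12, 0, -12, -9], [16, 0, -16, -12], [20, 0, -20, -15], [24, 0, -24, -18], [28, 0, -28, -21], [30, 0, -31, -24]]], fingers=0)

```text
time: 0.95
tcp_pos: [0.3796, 0.2575, 0.2302]
tool_rot: [-1.57, -0.083, 0.082]
force: [-0.4, -0.5, 0.9]
grip_width: 0.997
```

```bash
cat >> h.py <<'E'
def rel(tx,ty,th,tz=None):
    s=arm.observe();M=R.from_rotvec(s["tool_rot"]).as_matrix();p=np.array(s["tcp_pos"])
    tz=p[2] if tz is None else tz
    h=np.degrees(np.arctan2(M[1,0],M[0,0]))
    print("t",s["time"],"tcp",p.round(4),"heading",h.round(2),"force",np.round(s["force"],1))
    print("shift cm",(M.T@(np.array([tx,ty,tz])-p)*100).round(2),"turn",round(h-th,2))
E
python3 -c "
from h import *
rel(.44,.127,6.5,.13)"
```

```text
t 0.95 tcp [0.3796 0.2575 0.2302] heading 6.02 force [-0.4 -0.5  0.9]
shift cm [  4.63  10.04 -13.6 ] turn -0.48
```

Request:
jog_arm(commands=[[[1.5, 2, -4, -0.5], [3, 4, -8, -0.5], [4.6, 6, -12, -0.5], [4.6, 8, -13.6, -0.5], [4.6, 10, -13.6, -0.5], [4.6, 10, -13.6, -0.5], [4.6, 10, -13.6, -0.5], [4.6, 10, -13.6, -0.5]]])

```text
time: 1.75
tcp_pos: [0.4402, 0.1278, 0.1312]
tool_rot: [-1.569, -0.092, 0.089]
force: [0.0, 0.3, 0.6]
grip_width: 1.003
```

```bash
python3 -c "
from h import *
rel(.44,.127,6.5,.043)
st=arm.observe();im=arm.grab_frame('wrist');cv2.imwrite('pics/w1.png',im)
np.save('st1.npy',np.r_[st['tcp_pos'],st['tool_rot']])"
```

```text
t 1.75 tcp [0.4402 0.1278 0.1312] heading 6.59 force [0.  0.3 0.6]
shift cm [-0.04  8.82 -0.07] turn 0.09
```

View pics/w1.png

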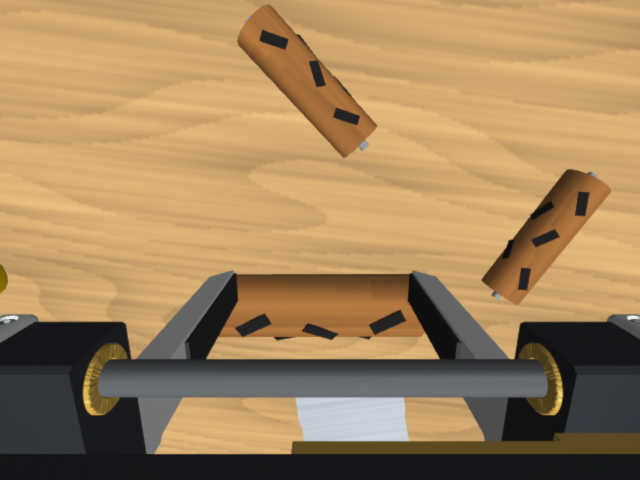

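```bash
python3 -c "
from h import *
a=np.load('st1.npy');st=dict(tcp_pos=a[:3],tool_rot=a[3:]);C=cam('wrist',st);o=C[4]
h=np.array([np.cos(.115),np.sin(.115)])
d=ray(C,[[322,274]],0)[0]-o
u=np.array([d[:2]@h,d[2]]);u/=np.linalg.norm(u);n=np.array([-u[1],u[0]])  # towards +x
c=.025; on=np.array([0,o[2]])
# centre (s,.025): (s,.025-oz).n=.025
s=(.025-(.025-o[2])*n[1])/n[0]
print('camera',o,'roller centre along heading from tcp',s+(o[:2]-a[:2])@h,'edge level',ray(C,[[240,274],[410,274]],.04)@np.r_[h,0])
"
```

```text
camera [0.36576511 0.11929886 0.28586703] roller centre along heading from tcp 0.04994040587190683 edge level [0.46951232 0.46948629]
```

Request:
jog_arm(commands=[[[0, 3, 0, 0], [0, 5, 0, 0], [0, 7, 0, 0], [0, 8.3, 0, 0], [0, 8.8, 0, 0], [0, 8.8, 0, 0], [0, 8.8, 0, 0], [0, 8.8, 0, 0]]])

```text
time: 2.6
tcp_pos: [0.441, 0.1281, 0.0442]
tool_rot: [-1.569, -0.093, 0.088]
force: [-0.8, -0.3, 0.8]
grip_width: 0.998
```

```bash
python3 -c "
from h import *
c=np.array([.6205,.178]);x=np.array([.966,.2588]);y=np.array([-.2588,.966])
g=c+x*(-.1382+.04-.033)+y*-.0145
rel(*g,15,.043)"
```

```text
t 2.6 tcp [0.441  0.1281 0.0442] heading 6.61 force [-0.8 -0.3  0.8]
shift cm [ 5.64  0.14 -0.45] turn -8.39
```

Request:
jog_arm(commands=[[[0.5, 0, 0, 0], [1.0, 0, 0, 0], [1.4, 0, 0, 0], [1.7, 0, 0, 0], [2.0, 0, 0, -0.5], [2.3, 0, -0.1, -1], [2.6, 0, -0.1, -1.7], [2.9, 0, -0.1, -2.4]]])

```text
time: 3.4
tcp_pos: [0.4701, 0.1303, 0.0442]
tool_rot: [-1.567, -0.127, 0.121]
force: [-0.6, 0.0, -0.3]
grip_width: 1.003
```

Request:
jog_arm(commands=[[[0.3, 0, 0, -0.7], [0.6, 0, 0, -1.4], [0.9, 0, 0, -2.1], [1.2, 0, 0, -2.8], [1.5, 0, 0, -3.5], [1.8, 0, 0.1, -4.2], [2.1, 0, 0.1, -4.9], [2.4, 0, 0.1, -5.6]]])

```text
time: 4.2
tcp_pos: [0.4938, 0.1352, 0.0443]
tool_rot: [-1.562, -0.204, 0.199]
force: [-0.9, 0.4, 0.9]
grip_width: 1.002
```

```bash
python3 -c "
from h import *
c=np.array([.6205,.178]);x=np.array([.966,.2588]);y=np.array([-.2588,.966])
g=c+x*(-.062-.033)+y*-.015
rel(*g,15,.043)
st=arm.observe();im=arm.grab_frame('top');cv2.imwrite('pics/t2.png',im)
np.save('st2.npy',np.r_[st['tcp_pos'],st['tool_rot']]);cv2.imwrite('pics/w2.png',arm.grab_frame('wrist'));
s=arm.grab_frame('scene');cv2.imwrite('pics/s2.png',s)
cv2.imwrite('pics/c2.png',np.hstack([cv2.resize(s[200:380,290:470],(400,400)),cv2.resize(im[140:320,170:350],(400,400))]))
"
```

```text
t 4.2 tcp [0.4938 0.1352 0.0443] heading 14.72 force [-0.9  0.4  0.9]
shift cm [ 3.84  0.14 -0.63] turn -0.28
```

View pics/c2.png

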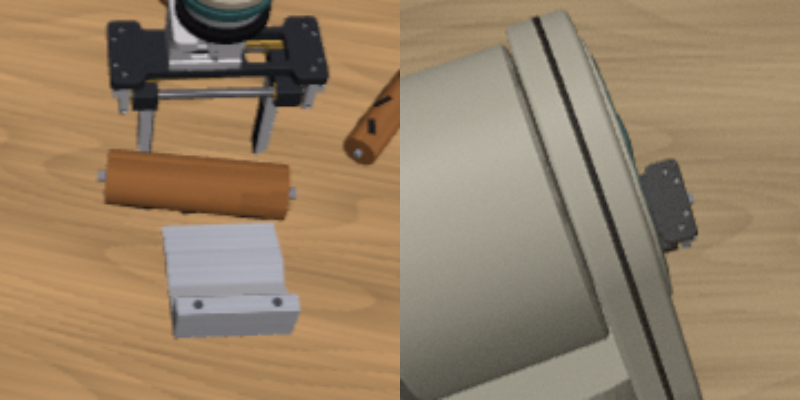

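```bash
cat >> h.py <<'E'
def bar(p,z):  # scene stubs: +y end, -y end
    S=cam("scene");c=np.array([.6206,.1802]);x=np.array([.966,.2588]);y=np.array([-.2588,.966])
    q=ray(S,p,z);m=q.mean(0)[:2]-c;d=(q[0]-q[1])[:2]
    print("bar in cradle: x,y mm",(m@x*1e3).round(1),(m@y*1e3).round(1),"yaw deg",np.degrees(np.arctan2(-d@x,d@y)).round(2))
E
python3 -c "
from h import *
bar([[421.4,286.9],[335.9,278.8]],.025)"
```

```text
bar in cradle: x,y mm -88.8 -17.8 yaw deg -8.61
```

Request:
jog_arm(commands=[[[0.2, 0, -0.3, -0.3], [0.4, 0, -0.7, -0.3], [0.6, 0, -1, -0.3], [0.7, 0, -1, -0.3], [0.8, 0, -1, -0.3], [0.9, 0, -1, -0.3], [1.0, 0, -1, -0.3], [1.1, 0, -1, -0.3]]])

```text
time: 5.15
tcp_pos: [0.507, 0.1284, 0.0443]
tool_rot: [-1.561, -0.208, 0.202]
force: [-1.4, -0.5, -0.4]
grip_width: 1.005
```

Request:
jog_arm(commands=[[[0.1, 0, 0, 0], [0.2, 0, 0, 0], [0.3, 0, 0, 0], [0.4, 0, 0, 0], [0.5, 0, 0, 0], [0.6, 0, 0, 0], [0.7, 0, 0, 0], [0.8, 0, 0, 0]]])

```text
time: 5.95
tcp_pos: [0.5146, 0.1303, 0.0443]
tool_rot: [-1.561, -0.207, 0.203]
force: [-0.8, -0.3, 1.3]
grip_width: 0.996
```

```bash
cat >> h.py <<'E'
def stubs(s,x0=320,x1=440,y0=250,y1=345,tag="k"):
    # wood mask -> oriented ends on the centre line
    hsv=cv2.cvtColor(s,cv2.COLOR_BGR2HSV);k=np.zeros(s.shape[:2],np.uint8)
    m=((hsv[...,1]>150)&(hsv[...,2]<165)).astype(np.uint8)*255;k[y0:y1,x0:x1]=m[y0:y1,x0:x1]
    k=cv2.morphologyEx(cv2.morphologyEx(k,cv2.MORPH_CLOSE,np.ones((7,7))),cv2.MORPH_OPEN,np.ones((7,7)))
    cn=max(cv2.findContours(k,0,2)[0],key=cv2.contourArea);r=cv2.minAreaRect(cn);b=cv2.boxPoints(r);b=b[np.argsort(b[:,0])]
    print("rect",np.round(r[0],1),np.round(r[1],1));return [b[2:].mean(0),b[:2].mean(0)]
E
python3 -c "
from h import *
rel(.5,.13,15,.043)
print('check on s2');bar(stubs(cv2.imread('pics/s2.png')),.025)
s=arm.grab_frame('scene');cv2.imwrite('pics/s3.png',s);bar(stubs(s),.025)
cv2.imwrite('pics/c3.png',cv2.resize(s[200:380,290:470],(540,540),interpolation=cv2.INTER_CUBIC))
"
```

```text
t 5.95 tcp [0.5146 0.1303 0.0443] heading 14.96 force [-0.8 -0.3  1.3]
shift cm [-1.42  0.13  0.35] turn -0.04
check on s2
rect [378.8 282.7] [81.7 24.4]
bar in cradle: x,y mm -89.2 -17.5 yaw deg -8.35
rect [378.3 289.4] [82.4 24.9]
bar in cradle: x,y mm -73.3 -19.9 yaw deg -7.31
```

View pics/c3.png

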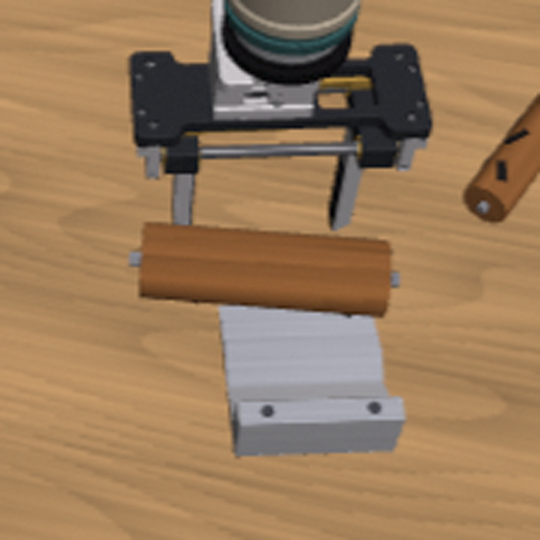

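Request:
jog_arm(commands=[[[0, 0, -0.5, -1], [0, 0, -1, -2], [0.1, 0, -1, -3], [0.2, 0, -1, -3.5], [0.3, 0, -1, -4], [0.4, 0, -1, -4], [0.5, 0, -1, -4], [0.6, 0, -1, -4]]])

```text
time: 6.8
tcp_pos: [0.5233, 0.1224, 0.0444]
tool_rot: [-1.555, -0.263, 0.257]
force: [-0.8, -0.7, 0.9]
grip_width: 0.998
```

Request:
jog_arm(commands=[[[0.1, 0, 0, 0], [0.2, 0, 0, 0], [0.3, 0, 0, 0], [0.4, 0, 0, 0], [0.5, 0, 0, 0], [0.6, 0, 0, 0], [0.7, 0, 0, 0], [0.8, 0, 0, 0]]])

```text
time: 7.6
tcp_pos: [0.5312, 0.1252, 0.0444]
tool_rot: [-1.555, -0.263, 0.257]
force: [-0.4, -0.3, 0.6]
grip_width: 1.001
```

```bash
python3 -c "
from h import *
rel(.5,.13,15,.043)
s=arm.grab_frame('scene');cv2.imwrite('pics/s4.png',s);bar(stubs(s),.025)
"
```

```text
t 7.6 tcp [0.5312 0.1252 0.0444] heading 18.98 force [-0.4 -0.3  0.6]
shift cm [-2.79  0.13  1.47] turn 3.98
rect [378.  294.5] [25. 82.]
bar in cradle: x,y mm -61.6 -21.4 yaw deg -2.05
```

Request:
jog_arm(commands=[[[0.1, 0, 0, 0], [0.2, 0, 0, 0], [0.3, 0, 0, 0], [0.4, 0, 0, 0], [0.5, 0, 0, 0], [0.6, 0, 0, 0], [0.7, 0, 0, 0], [0.8, 0, 0, 0]]])

```text
time: 8.45
tcp_pos: [0.5376, 0.1275, 0.0443]
tool_rot: [-1.556, -0.261, 0.259]
force: [-5.2, -1.9, 3.9]
grip_width: 1.0
```

```bash
python3 -c "
from h import *
rel(.5,.13,15,.043)
s=arm.grab_frame('scene');cv2.imwrite('pics/s5.png',s);bar(stubs(s),.025)
"
```

```text
t 8.45 tcp [0.5376 0.1275 0.0443] heading 18.99 force [-5.2 -1.9  3.9]
shift cm [-3.47  0.12  1.46] turn 3.99
rect [378.8 294.8] [25.2 83.3]
bar in cradle: x,y mm -61.0 -19.6 yaw deg 3.51
```

Request:
jog_arm(commands=[[[0.3, 0, 0, 0], [0.6, 0, 0, 0], [0.9, 0, 0, 0], [1.2, 0, 0, 0], [1.5, 0, 0, 0], [1.8, 0, 0, 0], [2.1, 0, 0, 0], [2.4, 0, 0, 0]]])

```text
time: 9.3
tcp_pos: [0.5597, 0.1352, 0.0442]
tool_rot: [-1.556, -0.26, 0.26]
force: [-5.1, -1.1, 3.4]
grip_width: 1.001
```

```bash
python3 -c "
from h import *
rel(.5,.13,15,.043)
s=arm.grab_frame('scene');cv2.imwrite('pics/s6.png',s);bar(stubs(s),.031)
cv2.imwrite('pics/c6.png',cv2.resize(s[200:380,290:470],(540,540),interpolation=cv2.INTER_CUBIC))
"
```

```text
t 9.3 tcp [0.5597 0.1352 0.0442] heading 19.0 force [-5.1 -1.1  3.4]
shift cm [-5.82  0.12  1.45] turn 4.0
rect [381.2 303.5] [25.6 85.8]
bar in cradle: x,y mm -37.5 -17.9 yaw deg 3.47
```

View pics/c6.png

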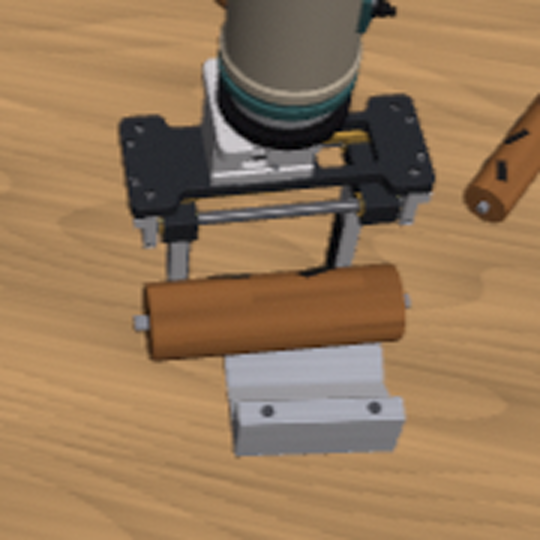

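Request:
jog_arm(commands=[[[0.3, 0, 0, 0.5], [0.6, 0, 0, 1], [0.9, 0, 0, 1.5], [1.2, 0, 0, 2], [1.5, 0, 0, 2.5], [1.8, 0, 0, 3], [2.1, 0, 0, 3], [2.4, 0, 0, 3]]])

```text
time: 10.15
tcp_pos: [0.5847, 0.1439, 0.0445]
tool_rot: [-1.56, -0.222, 0.216]
force: [-0.7, -0.2, 0.6]
grip_width: 1.001
```

```bash
python3 -c "
from h import *
rel(.5,.13,15,.043)
s=arm.grab_frame('scene');cv2.imwrite('pics/s7.png',s);bar(stubs(s),.031)
"
```

```text
t 10.15 tcp [0.5847 0.1439 0.0445] heading 16.01 force [-0.7 -0.2  0.6]
shift cm [-8.52  0.12  1.  ] turn 1.01
rect [383.7 320.1] [26.2 87.2]
bar in cradle: x,y mm -1.5 -17.3 yaw deg 1.09
```

Bar has dropped into the V, and the force is back to zero. Back away along −x, then up.

Request:
jog_arm(commands=[[[-1, 0, 0, 0], [-3, 0, 0, 0], [-5, 0, 0, 0], [-6, 0, 0, 0], [-6, -3, 0, 0], [-6, -7, 0, 0], [-6, -10, 0, 0], [-6, -10, 0, 0]]])

```text
time: 11.0
tcp_pos: [0.5297, 0.1282, 0.1482]
tool_rot: [-1.558, -0.229, 0.209]
force: [-0.1, -0.4, 1.5]
grip_width: 1.002
```

```bash
python3 -c "
from h import *
s=arm.grab_frame('scene');cv2.imwrite('pics/s8.png',s);bar(stubs(s),.031)
for _ in range(4): arm.grab_frame('top')
s2=arm.grab_frame('scene');bar(stubs(s2),.031)
cv2.imwrite('pics/c8.png',cv2.resize(s2[200:380,130:470],None,fx=2.3,fy=2.3,interpolation=cv2.INTER_CUBIC))
"
```

```text
rect [384.  320.8] [26.2 86.5]
bar in cradle: x,y mm -0.0 -17.0 yaw deg 0.04
rect [384.  320.8] [26.3 86.5]
bar in cradle: x,y mm 0.0 -17.0 yaw deg 0.04
```

View pics/c8.png

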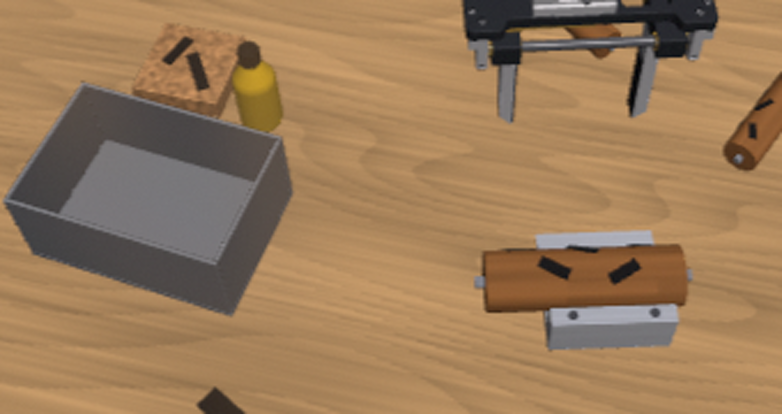

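```bash
python3 -c "
from h import *
arm.finish_job()"
```

```text
the job is handed in; nothing more can be done
```

I rolled the bar along the bench with both open fingertips, up the ramp and over the crest, and it dropped into the V. I then backed the gripper off and lifted it clear, and handed in at about 11 s of the 40 s allowed. `finish_job` gave no verdict.

**Final position:** the last scene-camera check, two frames 0.25 s apart, put the bar at x ≈ 0 mm and y ≈ −17 mm in the cradle frame, with yaw ≈ 0.04°. It was not moving. Seated height was assumed (31 mm) rather than measured.

**Ends and margin:** both wooden ends stick out past the cradle. The y offset is well off centre but inside the ±30 mm limit; a rough pixel check on the picture gave about −15 to −20 mm.

**Rolling:** I did not measure the bar's turn angle directly. The motifs on top at the start went out of sight and came back at the rear. With about 77 mm of travel on the bench, that is roughly 3 rad, which fits the 2 rad requirement.

**Bystanders and gripper:** the gripper never went near the bin, stamp block or glue bottle, and they looked undisturbed in the last picture. The gripper was well clear of everything, and the highest push force reported was about 7 N.

**What disagreed or failed:**
- The top and scene cameras differed by about 5 mm in world y, so I worked relative to the cradle.
- The first attempt to square the bar failed because it coasted ahead of the fingers. It came square only once its leading end met the ramp, and that delay caused most of the y offset.

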